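# Put the stray ink jar away in the covered carousel

## Task

Put the stray ink jar back into the one empty bay of the ink-jar carousel. Its dust cover is spring-locked and only turns while pressed down, for which it has a finger well: without forcing it, turn it until its opening stands over the empty bay and let it spring up locked there; then set the jar down gently, upright, on the bay's floor through the opening, leaving the cover locked there and the other things on the table undisturbed.

Things in the scene. Friction and masses are not known exactly. Their poses are not given: they have to be found in the camera images.
- carousel: grey round drum fixed to the table, 305 mm across, 80 mm high, with four equal 90-degree bays between thin radial walls: three hold a 55 mm jar, one is empty. Origin on its vertical axis at table height; its x axis points to the middle of the empty bay. A flat clear cover, lying just inside the drum's rim, turns about this axis either way without end stops
- index_cap (a point): top of the aluminium cap on the centre post, over the cover's middle: 93 mm across, top 95 mm above the table (screw head 99). Four teeth hang from it, a gap every 90 degrees; pins on the cover stand up in the gaps and lock it, with 2 degrees of play either way. The cap is clamped on by hand: the four locking places lie up to 8 degrees off the bays' middles, all alike, and are found by feel
- empty_bay (a point): point on the floor of the empty bay, 100 mm from the drum's axis, 6 mm above the table. The bay reaches from 26 to 146 mm from the axis; its side walls stand 45 degrees either way, tops 60 mm above the table
- opening (a point): centre of the cover's only opening, on the cover's upper face, 100 mm from the drum's axis: a sector with grey edging, 50 to 136 mm from the axis and 43 degrees either way. At the start the cover is locked over a wrong bay, or was let go between two bays and is caught there
- finger_well (a point): centre of the floor of the finger well, a black collar on the cover (50 mm inside, 58 mm outside, walls 20 mm above this point), opposite the opening, 98 mm from the drum's axis; closed fingertips enter with several mm of play. Height above the table: 79 mm cover up (locked), about 73 mm caught below a tooth, 70 mm fully pressed
- cover_spring (a point): point on the drum's axis at the cover's upper face; moves with the cover. The spring below pushes it up with 6 N at the top, 12 N at the bottom stop (9 mm down). It turns freely from 7 mm down. Let go between two bays it stays caught below a tooth and turns with 5 to 9 N drag; pushed on round, it snaps up by itself at the next bay and stops dead there. A locked cover does not turn unless pressed
- jar_center (a point): centre (half-way up, 27.5 mm above its foot) of the stray ink jar, upright on the table to the left of the carousel: the only jar outside it, 55 mm wide and 55 mm high with a black screw lid on the top 14 mm, 0.16 kg; z axis up
- stray_jar: the same jar; origin at the middle of its foot
- stirrer: bystander: flat wooden stirrer 190 x 18 x 6 mm lying on the table near the jar; origin at its centre, on the table
- tape_roll: bystander: roll of masking tape lying flat, 103 mm across, 25 mm high, right of the carousel; origin at its centre, on the table
- flat_brush: bystander: flat paint brush 178 mm long lying on the table right of and before the carousel; origin at its centre, on the table
- ink_cup_41: bystander: ribbed paper ink cup about 92 mm wide and 110 mm high, near left; origin at the middle of its foot
- ink_cup_74: bystander: ribbed paper ink cup about 100 mm wide and 114 mm high, near right; origin at the middle of its foot

How it is judged (in metres and radians):
On the way:
1. the cover is turned and locked (sprung up) with its opening over the empty bay, before the jar goes in (horizontal distance between opening and empty_bay below 0.025 m and z of finger_well in the frame of carousel above 0.077 m and horizontal distance between jar_center and carousel above 0.15 m), for 0.2 s.
At the end, for the whole second after the job is handed in: The cover is up and locked (within 2 mm of its top position) with the centre of its opening within 25 mm of the middle of the empty bay, and the stray jar stands upright (within 7 degrees) and still on that bay's floor, within 35 mm of the bay's middle (horizontal distance between opening and empty_bay below 0.025 m and z of finger_well in the frame of carousel above 0.077 m and horizontal distance between jar_center and empty_bay below 0.035 m and z of stray_jar in the frame of carousel below 0.012 m and angle between stray_jar's own z axis and vertical below 0.12 rad and linear speed of stray_jar below 0.02 m/s); the robot touches nothing.
It fails at once if the cover is forced (the fingers or the arm push on it with more than 50 N) (contact force between cover and the fingers above 50 N or contact force between cover and the arm above 50 N).
It fails at once if the jar is dropped into the bay instead of being set down (its foot below the cover's level and faster than 0.6 m/s) (horizontal distance between jar_center and empty_bay below 0.06 m and z of stray_jar in the frame of carousel below 0.06 m and linear speed of stray_jar above 0.6 m/s).
It fails at once if a bystander is moved by more than 30 mm (distance of any of stirrer, tape_roll, flat_brush, ink_cup_74, ink_cup_41 from where it was at the start of the episode above 0.03 m).
It also fails if it takes over 64 s, if anything falls off the work surface, if the arm or the gripper's body presses on something with over 40 N, if the wrist force passes 120 N, or if a joint passes its speed limit or range.

## Robot

A 6-joint arm with a two-finger parallel gripper is mounted at the origin on the work surface; the furniture and walls round the work are solid. World frame = base frame: x ahead of the robot, y to its left, z up, the work surface at z = 0. Lengths are in m, angles in degrees, forces in N, time in s.
With the tool pointing down it reaches from about 0.425 to 0.95 m from the base axis. Payload 14.7 kg.
Tool frame: the origin (TCP) lies between the finger pads; the fingertips stand 25 mm ahead of it and the grasp point (between the pads) lies 6 mm ahead of it; z points along the fingers, y is the line along which they close (so a half turn about z gives the same grasp; the last joint's range is limited). The gripper opens to 85 mm and grips with 20 to 120 N. Pads are 22 mm wide; open, the fingers measure 114 mm over their backs; the gripper's body (76 mm by 85 mm) begins 54 mm behind the grasp point. The pads swing forward as they close: fully open they stand 13 mm farther back than shut.
Start: joints at [-67.013, 27.513, 91.461, -0, 61.026, -2.67], TCP at [0.281, -0.586, 0.256] pointing down, gripper open.
Joint ranges: [-157.49, 157.49], [-46.99, 117.5], [13.45, 153.17], [-89.5, 269.5], [5.16, 153.95], [-167.48, 167.48]. Speed limits (degrees/s): [108.29, 108.29, 136.94, 172.46, 172.46, 172.46].

## Interface

Orientations are given as a 3x3 rotation matrix whose columns are the frame's x, y, z axes.
In Python, from cell import read_state, viewer, order gives the robot as it stands.
- The arm moves only by the tool jog_arm, never from a script. Its arguments are lists of equal length, an entry for each row: "gripper": the opening in per cent of the stroke, from 0 (shut) to 100 (fully open); "offset": the shift along the tool's x, y, z in mm, a list of three; "rot": the turn, a rotation vector about the tool's x, y, z in rad, a list of three. In form: {"gripper": [gripper, ...], "offset": [[tx, ty, tz], ...], "rot": [[wx, wy, wz], ...]}. A call has 1 to 12 rows; each row shifts and turns the commanded pose from where the row before left it, along the tool's axes as they then stand; what a row does not reach is not made up. A row lasts 1/10 s, in which the tool goes at most 50 mm and 8.59 degrees, less where a joint would pass 70% of its speed; a pose out of reach is approached as far as the arm can. A call is refused whole if a number of a shift passes 50 or a number of a turn 0.15, either way. A call with a gripper value outside its range is refused whole. The fingers move at their own pace and stop on an object; "grip_force" is the grip in N (left out, the last holds). Time passes only in rows, so rows that do not move let the fingers close. It gives the time, the measured TCP pose, the force, the opening and the grip force at its end, in the units of the state.
- read_state(): the state, without advancing time (a new reading comes with each control period).
- viewer.capture(name): name is "side" or "top"; returns a dict with "color" (400x640x3 uint8, red, green, blue), "intrinsics" (3x3 intrinsics, pixels), "R" (3x3) and "t" (3): a world point X has camera coordinates R X + t. Camera axes: x right, y down, z forward; pixel columns grow to the right and rows downward; lengths in m; the calibration is good to about 2 mm. A picture is of the moment at which its call begins. There is no depth.
- order.hand_in(): hands the job in; it is judged then, once.
The state is a dict: "clock": time; "joint_positions": joint angles; "qd": joint speeds; "effort": joint torques, N m; "position": TCP position; "tool_rot": TCP orientation; "wrist_force": force on the tool from outside, world axes, zero at the start; "torque": the same for the moment, N m; "width": opening from 0.0 (shut) to 1.0 (fully open); "finger_force": force on a finger pad.
Only numpy, scipy, OpenCV 4.12 (cv2) and the standard library are available. Lean on these libraries where they do the work, as an engineer would, in place of code of your own. Each camera call takes 0.05 s, during which the arm holds its last target. There are 200 camera calls.

## Working session

There is one attempt and no reset: what is moved stays moved. The work goes in short steps, Python scripts to look and compute and a tool call to move; the robot and the scene stay as the last step left them, time stands still between calls to the robot, and variables do not carry over. Pictures are saved under pics/ and viewed, at most 10 in all, crops included, and the job is handed in when it is done.

Besides the shell and the picture viewer there is one more tool, called after ">>>" by a JSON object that holds its "api" and its "payload". jog_arm: Moves the arm, as the interface text tells. Its arguments: {"type":"object","properties":{"gripper":{"type":"array","items":{"type":"number"}},"offset":{"type":"array","items":{"type":"array","items":{"type":"number"}}},"rot":{"type":"array","items":{"type":"array","items":{"type":"number"}}},"grip_force":{"type":"number"}},"required":["gripper","offset","rot"]}

```bash
mkdir -p pics; ls; python3 - <<'E'
from cell import read_state, viewer
import cv2,numpy as np
s=read_state();print(s['clock'],s['position'],s['tool_rot'])
for n in('top','side'):
    c=viewer.capture(n);cv2.imwrite(f'pics/{n}0.png',c['color'][:,:,::-1]);print(n,c['intrinsics'],c['R'],c['t'])
    np.savez(f'{n}.npz',**c)
E
```

```text
pics
0.0 [ 0.28128476 -0.58555672  0.25568584] [[ 9.01425213e-01  4.32934592e-01 -4.73711796e-04]
 [ 4.32934849e-01 -9.01424546e-01  1.09778316e-03]
 [ 4.82528660e-05 -1.19465577e-03 -9.99999285e-01]]
top [[393.77225356   0.         318.0863235 ]
 [  0.         393.77225356 196.18477816]
 [  0.           0.           1.        ]] [[-0.00565577 -0.99986251 -0.01558792]
 [-0.99595786  0.00702971 -0.08954622]
 [ 0.08964349  0.01501846 -0.99586068]] [0.00221891 0.47354563 1.20486971]
side [[373.75299822   0.         319.28646508]
 [  0.         373.75299822 199.68890123]
 [  0.           0.           1.        ]] [[-0.87395228 -0.48586397  0.01198383]
 [-0.32240485  0.56112506 -0.76236066]
 [ 0.36367915 -0.67013048 -0.64704143]] [0.40354109 0.21603716 1.00759956]
```

View pics/top0.png

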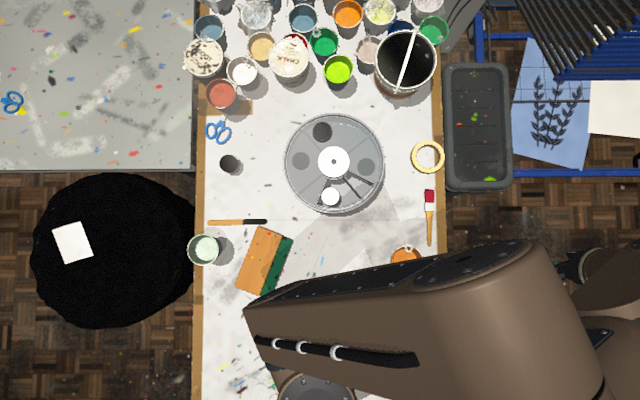

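View pics/side0.png

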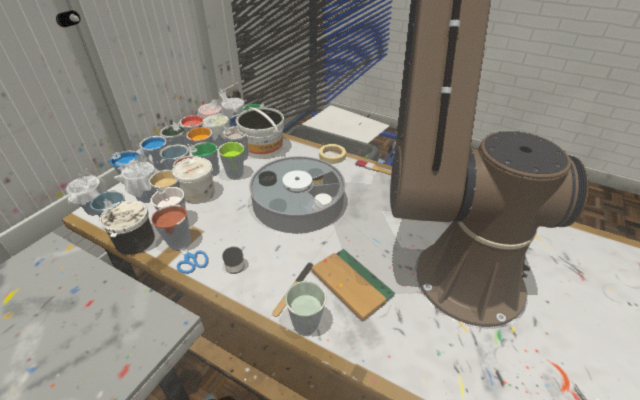

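The top view shows the carousel at about (335,163), the stray jar at (229,163), the stirrer at (238,221) and the tape at (428,157). I need crops to tell the well from the jars.

```bash
python3 - <<'E'
import cv2,numpy as np
a=cv2.imread('pics/top0.png')[105:223,275:395];b=cv2.imread('pics/side0.png')[150:240,240:355]
a=cv2.resize(a,(400,393),interpolation=cv2.INTER_CUBIC);b=cv2.resize(b,(400,313),interpolation=cv2.INTER_CUBIC)
o=np.zeros((400,800,3),np.uint8);o[:393,:400]=a;o[:313,400:]=b;cv2.imwrite('pics/crop.png',o)
E
```

```text
(no output)
```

View pics/crop.png

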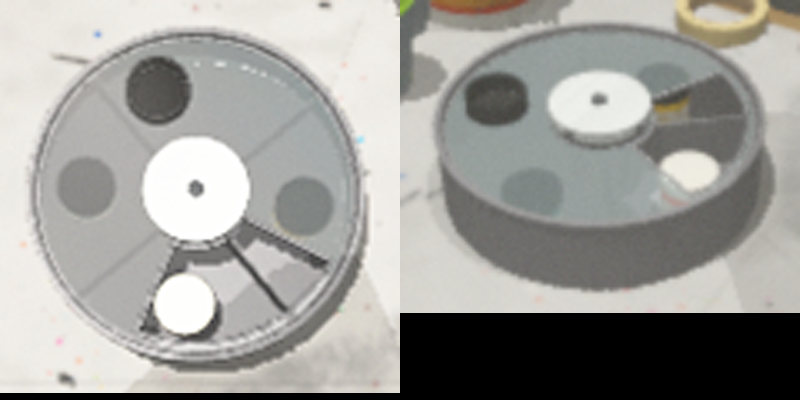

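The crop shows the black well at crop (158,90) on the far side. Jars are at left (85,187), right (303,206) and bottom (185,303), so the empty bay is the far one, under the well. The opening is at bottom right, with a wall crossing it, so the cover looks caught between bays.

```bash
cat > h.py <<'E'
import cv2,numpy as np
def cam(n): 
    d=np.load(n+'.npz');return d
def ray(d,u,v):
    r=d['R'].T@np.linalg.solve(d['intrinsics'],[u,v,1.]);return -d['R'].T@d['t'],r/np.linalg.norm(r)
def plane(d,uv,z):
    o,r=ray(d,*uv);return o+r*(z-o[2])/r[2]
def tri(pa,pb,da,db):
    (o,r),(p,s)=ray(da,*pa),ray(db,*pb)
    k=np.linalg.lstsq(np.c_[r,-s],p-o,rcond=None)[0];a,b=o+k[0]*r,p+k[1]*s
    return (a+b)/2,np.linalg.norm(a-b)
def blob(d,box,f):
    x0,y0,x1,y1=box;im=d['color'][y0:y1,x0:x1].astype(int);m=f(im).astype(np.uint8)
    c=max(cv2.findContours(m,0,cv2.CHAIN_APPROX_NONE)[0],key=cv2.contourArea)
    e=cv2.fitEllipse(c);b=cv2.boundingRect(c);return (e[0][0]+x0,e[0][1]+y0),e[1],(b[0]+x0,b[1]+y0,b[2],b[3])
E
python3 - <<'E'
from h import *
t,s=cam('top'),cam('side')
dark=lambda im:im.max(2)<75
bright=lambda im:im.min(2)>205
R={}
for k,bt,bs,f in [('cap',(310,140,358,185),(280,165,316,194),bright),('well',(308,118,336,148),(255,165,282,190),dark),('jar',(215,150,245,180),(218,242,248,276),dark)]:
    a,b=blob(t,bt,f),blob(s,bs,f);R[k]=a;print(k,a,b,'tri',tri(a[0],b[0],t,s))
c=plane(t,R['cap'][0],.095);w=plane(t,R['well'][0],.095);j=plane(t,R['jar'][0],.055)
print(c,w,j,'well ang',np.degrees(np.arctan2(*(w-c)[1::-1])),np.linalg.norm((w-c)[:2]))
for n,p in {'UL':(95,88),'UR':(312,105),'LL':(80,300),'LR':(285,310),'edgeL':(145,330),'edgeR':(325,265)}.items():
    q=plane(t,(275+p[0]*.3,105+p[1]*.3),.075 if 'e' in n else .06)-c;print(n,np.degrees(np.arctan2(q[1],q[0])),np.hypot(*q[:2]))
for n,p in {'jl':(85,187),'jr':(303,206),'jb':(185,303)}.items():
    q=plane(t,(275+p[0]*.3,105+p[1]*.3),.061)-c;print(n,np.degrees(np.arctan2(q[1],q[0])),np.hypot(*q[:2]))
for n,p in {'stirL':(209,222),'stirR':(267,221)}.items(): print(n,plane(t,p,.005))
E
```

```text
cap ((333.2790813446045, 161.10179710388184), (30.52574348449707, 31.28704261779785), (318, 146, 32, 31)) ((296.86098289489746, 179.03510284423828), (16.477874755859375, 28.307466506958008), (283, 171, 29, 17)) tri (array([ 0.57076757, -0.0473134 ,  0.09318272]), np.float64(3.702516155284478e-05))
well ((325.59869956970215, 125.39159202575684), (2.529061794281006, 9.167781829833984), (321, 123, 10, 6)) ((265.1414842605591, 175.1849594116211), (4.589320182800293, 11.971851348876953), (260, 173, 13, 6)) tri (array([ 0.68076315, -0.02601426,  0.08152433]), np.float64(0.002172195507564316))Traceback (most recent call last):
  File "<stdin>", line 7, in <module>
  File "h.py", line 14, in blob
    c=max(cv2.findContours(m,0,cv2.CHAIN_APPROX_NONE)[0],key=cv2.contourArea)
ValueError: max() iterable argument is empty
```

```bash
python3 - <<'E'
from h import *
t,s=cam('top'),cam('side')
dark=lambda im:im.max(2)<95
bright=lambda im:im.min(2)>205
R={}
for k,bt,bs,f in [('cap',(310,140,358,185),(280,165,316,194),bright),('well',(308,118,336,148),(255,165,282,190),dark),('jar',(215,150,245,180),(218,242,248,264),dark)]:
    a,b=blob(t,bt,f),blob(s,bs,f);R[k]=a;print(k,np.round(a[0]+a[1]+a[2],1),np.round(b[0]+b[1]+b[2],1),'tri',tri(a[0],b[0],t,s))
c=plane(t,R['cap'][0],.095);w=plane(t,R['well'][0],.095);j=plane(t,R['jar'][0],.055)
print(c,w,j,'well ang',np.degrees(np.arctan2(*(w-c)[1::-1])),np.linalg.norm((w-c)[:2]))
for n,p in {'UL':(95,88),'UR':(312,105),'LL':(80,300),'LR':(285,310),'edgeL':(145,330),'edgeR':(325,265)}.items():
    q=plane(t,(275+p[0]*.3,105+p[1]*.3),.075 if 'e' in n else .06)-c;print(n,np.degrees(np.arctan2(q[1],q[0])),np.hypot(*q[:2]))
for n,p in {'jl':(85,187),'jr':(303,206),'jb':(185,303)}.items():
    q=plane(t,(275+p[0]*.3,105+p[1]*.3),.061)-c;print(n,np.degrees(np.arctan2(q[1],q[0])),np.hypot(*q[:2]))
for n,p in {'stirL':(209,222),'stirR':(267,221)}.items(): print(n,plane(t,p,.005))
E
```

```text
cap [333.3 161.1  30.5  31.3 318.  146.   32.   31. ] [296.9 179.   16.5  28.3 283.  171.   29.   17. ] tri (array([ 0.57076757, -0.0473134 ,  0.09318272]), np.float64(3.702516155284478e-05))
well [322.2 131.5  16.7  18.9 313.  122.   19.   20. ] [267.  178.3  13.8  17.2 259.  171.   17.   15. ] tri (array([ 0.66333423, -0.01481307,  0.08224243]), np.float64(0.0010767512389037587))
jar [228.1 163.3  15.8  17.2 220.  155.   17.   18. ] [232.4 255.9  16.2  19.1 223.  248.   19.   16. ] tri (array([0.57540164, 0.27603374, 0.04538699]), np.float64(0.0004245453148151684))
[ 0.57042313 -0.04727698  0.095     ] [ 0.65955244 -0.01511097  0.095     ] [0.57351536 0.27354695 0.055     ] well ang 19.844079081402768 0.0947559282330882
UL 42.05962481562155 0.1335183712638303
UR -53.32439569523266 0.13620214409586384
LL 132.9570064953699 0.14140896439663586
LR -142.57356384005084 0.13441566914401565
edgeL 160.37746637004054 0.13274349630687074
edgeR -120.21924586386878 0.13493396487697967
jl 85.95791278287383 0.0989766523474488
jr -96.97988199732447 0.1001083070069637
jb 175.1353758740804 0.10021377062484356
stirL [0.39578557 0.34361264 0.005     ]
stirR [0.39781889 0.16052108 0.005     ]
```

Results:
- Carousel axis: (0.5705, -0.047).
- Empty bay middle: about -5°.
- Well: at 20°, so the cover is caught. It has to reach about 175°, going CCW by the left.
- Jar: (0.574, 0.274), top at about 55 mm.

I'm moving to the well now.

>>> {"api": "jog_arm", "payload": {"gripper": [0, 0, 0, 0, 0, 0, 0, 0, 0, 0, 0, 0], "offset": [[0, 0, 0], [0, 0, 0], [0, 0, 0], [25, -38, 0], [25, -38, 0], [25, -38, 0], [25, -38, 0], [25, -38, 0], [25, -38, 0], [25, -38, 0], [25, -38, 0], [25, -38, 0]], "rot": [[0, 0, 0.149], [0, 0, 0.149], [0, 0, 0.15], [0, 0, 0], [0, 0, 0], [0, 0, 0], [0, 0, 0], [0, 0, 0], [0, 0, 0], [0, 0, 0], [0, 0, 0], [0, 0, 0]], "grip_force": 40}}

```text
clock: 1.3
position: [0.5071, -0.2422, 0.2562]
tool_rot: [[1.0, -0.0, -0.0], [-0.0, -1.0, 0.0], [-0.0, -0.0, -1.0]]
wrist_force: [-0.1, -0.3, -1.0]
width: -0.001
finger_force: 0.0
```

>>> {"api": "jog_arm", "payload": {"gripper": [0, 0, 0, 0, 0, 0, 0, 0, 0, 0], "offset": [[26, -38, 0], [26, -38, 0], [26, -38, 0], [26, -38, 0], [26, -38, 0], [25, -38, 0], [0, 0, 38], [0, 0, 38], [0, 0, 35], [0, 0, 0]], "rot": [[0, 0, 0], [0, 0, 0], [0, 0, 0], [0, 0, 0], [0, 0, 0], [0, 0, 0], [0, 0, 0], [0, 0, 0], [0, 0, 0], [0, 0, 0]]}}

```text
clock: 2.3
position: [0.6584, -0.0156, 0.1405]
tool_rot: [[1.0, 0.0, -0.008], [0.0, -1.0, 0.001], [-0.008, -0.001, -1.0]]
wrist_force: [-0.1, 0.5, 0.3]
width: 0.0
finger_force: 0.0
```

```bash
python3 - <<'E'
from cell import viewer
import cv2,numpy as np
o=[]
for n,b in(('top',(275,95,395,215)),('side',(225,110,345,230))):
    c=viewer.capture(n)['color'][b[1]:b[3],b[0]:b[2],::-1];o.append(cv2.resize(c,(400,400),interpolation=cv2.INTER_CUBIC))
cv2.imwrite('pics/c1.png',np.hstack(o))
E
```

```text
(no output)
```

View pics/c1.png

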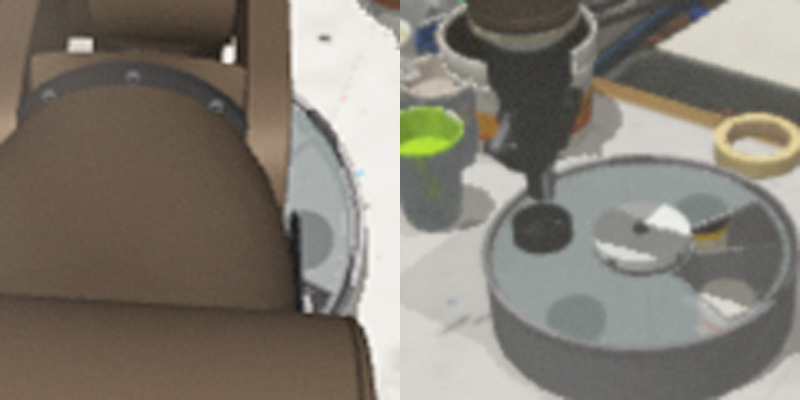

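The side view shows the closed fingertips at crop (540,195), over the well at (543,228). I'm descending gently.

>>> {"api": "jog_arm", "payload": {"gripper": [0, 0, 0, 0, 0, 0], "offset": [[0, 0, 0], [2, 0, 12], [0, 0, 12], [0, 0, 10], [0, 0, 4], [0, 0, 0]], "rot": [[0, 0, 0], [0, 0, 0], [0, 0, 0], [0, 0, 0], [0, 0, 0], [0, 0, 0]]}}

```text
clock: 3.0
position: [0.663, -0.0159, 0.1062]
tool_rot: [[1.0, -0.0, -0.002], [-0.0, -1.0, 0.0], [-0.002, -0.0, -1.0]]
wrist_force: [-0.2, -0.1, -0.0]
width: -0.0
finger_force: 0.0
```

>>> {"api": "jog_arm", "payload": {"gripper": [0, 0, 0, 0], "offset": [[0, 0, 2], [0, 0, 2], [0, 0, 0], [0, 0, 0]], "rot": [[0, 0, 0], [0, 0, 0], [0, 0, 0], [0, 0, 0]]}}

```text
clock: 3.4
position: [0.6637, -0.016, 0.1035]
tool_rot: [[1.0, -0.0, 0.0], [-0.0, -1.0, -0.0], [0.0, 0.0, -1.0]]
wrist_force: [0.1, -0.4, -0.5]
width: 0.001
finger_force: 0.0
```

>>> {"api": "jog_arm", "payload": {"gripper": [0, 0, 0, 0, 0], "offset": [[0, 0, 2], [0, 0, 2], [0, 0, 2], [0, 0, 0], [0, 0, 0]], "rot": [[0, 0, 0], [0, 0, 0], [0, 0, 0], [0, 0, 0], [0, 0, 0]]}}

```text
clock: 3.9
position: [0.6644, -0.0159, 0.0979]
tool_rot: [[1.0, -0.0, 0.002], [-0.0, -1.0, 0.0], [0.002, -0.0, -1.0]]
wrist_force: [1.6, 0.2, 7.2]
width: 0.002
finger_force: 3.7
```

>>> {"api": "jog_arm", "payload": {"gripper": [0, 0, 0, 0], "offset": [[0, 0, 1], [0, 0, 1.5], [0, 0, 0], [0, 0, 0]], "rot": [[0, 0, 0], [0, 0, 0], [0, 0, 0], [0, 0, 0]]}}

```text
clock: 4.3
position: [0.6645, -0.016, 0.0957]
tool_rot: [[1.0, -0.0, 0.002], [-0.0, -1.0, -0.0], [0.002, 0.0, -1.0]]
wrist_force: [0.5, 0.3, 11.2]
width: 0.002
finger_force: 5.5
```

```bash
python3 - <<'E'
import numpy as np
c=np.array([.5705,-.047]);p=np.array([.6642,-.0159])
for a in range(24,150,6):
    q=c+.098*np.array([np.cos(np.radians(a)),np.sin(np.radians(a))]);d=(q-p)*1000;print(a,[round(d[0],1),round(-d[1],1)]);p=p+np.round(d,1)/1000
E
```

```text
24 [np.float64(-4.2), np.float64(-8.8)]
30 [np.float64(-4.6), np.float64(-9.1)]
36 [np.float64(-5.6), np.float64(-8.6)]
42 [np.float64(-6.5), np.float64(-8.0)]
48 [np.float64(-7.2), np.float64(-7.2)]
54 [np.float64(-8.0), np.float64(-6.5)]
60 [np.float64(-8.6), np.float64(-5.6)]
66 [np.float64(-9.1), np.float64(-4.6)]
72 [np.float64(-9.6), np.float64(-3.7)]
78 [np.float64(-9.9), np.float64(-2.7)]
84 [np.float64(-10.2), np.float64(-1.6)]
90 [np.float64(-10.2), np.float64(-0.5)]
96 [np.float64(-10.2), np.float64(0.5)]
102 [np.float64(-10.2), np.float64(1.6)]
108 [np.float64(-9.9), np.float64(2.7)]
114 [np.float64(-9.6), np.float64(3.7)]
120 [np.float64(-9.1), np.float64(4.6)]
126 [np.float64(-8.6), np.float64(5.6)]
132 [np.float64(-8.0), np.float64(6.5)]
138 [np.float64(-7.2), np.float64(7.2)]
144 [np.float64(-6.5), np.float64(8.0)]
```

Pressed at 70.7 mm with 11 N. I'm starting the turn, 6° per row.

>>> {"api": "jog_arm", "payload": {"gripper": [0, 0, 0, 0, 0, 0], "offset": [[-2, -4.4, 0], [-2.2, -4.4, 0], [-4.6, -9.1, 0], [-5.6, -8.6, 0], [-6.5, -8, 0], [0, 0, 0]], "rot": [[0, 0, 0], [0, 0, 0], [0, 0, 0], [0, 0, 0], [0, 0, 0], [0, 0, 0]]}}

```text
clock: 4.9
position: [0.6428, 0.0195, 0.0956]
tool_rot: [[1.0, 0.0, 0.001], [0.0, -1.0, 0.0], [0.001, -0.0, -1.0]]
wrist_force: [0.2, 0.6, 11.0]
width: -0.001
finger_force: 5.5
```

>>> {"api": "jog_arm", "payload": {"gripper": [0, 0, 0, 0, 0, 0, 0, 0, 0, 0], "offset": [[-7.2, -7.2, 0], [-8, -6.5, 0], [-8.6, -5.6, 0], [-9.1, -4.6, 0], [-9.6, -3.7, 0], [-9.9, -2.7, 0], [-10.2, -1.6, 0], [-10.2, -0.5, 0], [-10.2, 0.5, 0], [0, 0, 0]], "rot": [[0, 0, 0], [0, 0, 0], [0, 0, 0], [0, 0, 0], [0, 0, 0], [0, 0, 0], [0, 0, 0], [0, 0, 0], [0, 0, 0], [0, 0, 0]]}}

```text
clock: 5.9
position: [0.5591, 0.0505, 0.0954]
tool_rot: [[1.0, -0.0, 0.001], [-0.0, -1.0, 0.0], [0.001, -0.0, -1.0]]
wrist_force: [0.5, 1.1, 10.3]
width: -0.001
finger_force: 5.6
```

>>> {"api": "jog_arm", "payload": {"gripper": [0, 0, 0, 0, 0, 0, 0, 0, 0, 0], "offset": [[-10.2, 1.6, 0], [-9.9, 2.7, 0], [-9.6, 3.7, 0], [-9.1, 4.6, 0], [-8.6, 5.6, 0], [-8, 6.5, 0], [-7.2, 7.2, 0], [-6.5, 8, 0], [0, 0, 0], [0, 0, 0]], "rot": [[0, 0, 0], [0, 0, 0], [0, 0, 0], [0, 0, 0], [0, 0, 0], [0, 0, 0], [0, 0, 0], [0, 0, 0], [0, 0, 0], [0, 0, 0]]}}

```text
clock: 6.9
position: [0.491, 0.0103, 0.0954]
tool_rot: [[1.0, -0.001, 0.001], [-0.001, -1.0, -0.0], [0.001, 0.0, -1.0]]
wrist_force: [-1.5, -0.5, 12.0]
width: -0.001
finger_force: 5.6
```

```bash
python3 - <<'E'
from cell import viewer
import cv2,numpy as np
o=[]
for n,b in(('top',(275,95,395,215)),('side',(225,110,345,230))):
    c=viewer.capture(n)['color'][b[1]:b[3],b[0]:b[2],::-1];o.append(cv2.resize(c,(400,400),interpolation=cv2.INTER_CUBIC))
cv2.imwrite('pics/c2.png',np.hstack(o))
E
```

```text
(no output)
```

View pics/c2.png

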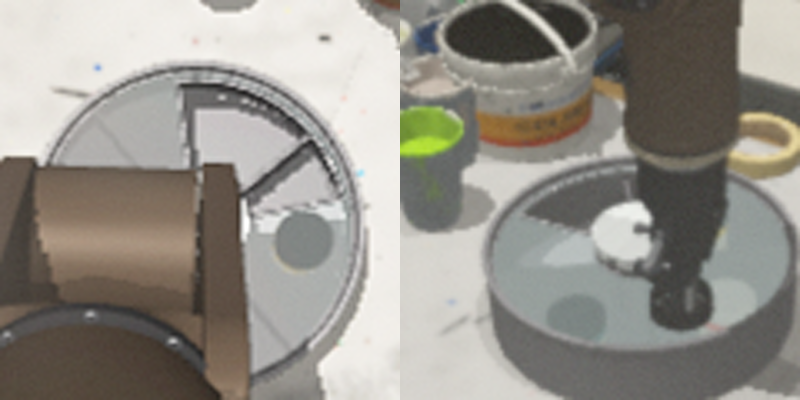

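The cover turns with the finger and the opening now covers part of the empty bay. I'm lifting so that it catches under the tooth, then pushing on round with the fingertip clear of the floor.

>>> {"api": "jog_arm", "payload": {"gripper": [0, 0, 0, 0, 0, 0, 0], "offset": [[0, 0, -4], [0, 0, -4], [0, 0, -4], [0, 0, 0], [-3, 4.2, 0], [-2.8, 4.4, 0], [0, 0, 0]], "rot": [[0, 0, 0], [0, 0, 0], [0, 0, 0], [0, 0, 0], [0, 0, 0], [0, 0, 0], [0, 0, 0]]}}

```text
clock: 7.7
position: [0.4843, 0.0014, 0.1067]
tool_rot: [[1.0, -0.001, -0.0], [-0.001, -1.0, 0.0], [-0.0, -0.0, -1.0]]
wrist_force: [0.8, 0.9, 0.5]
width: 0.0
finger_force: 0.6
```

```bash
python3 - <<'E'
import numpy as np
c=np.array([.5705,-.047]);p=np.array([.4852,.002])
for a in range(153,190,3):
    q=c+.098*np.array([np.cos(np.radians(a)),np.sin(np.radians(a))]);d=(q-p)*1000;print(a,q,[round(d[0],1),round(-d[1],1)]);p=q
E
```

```text
153 [ 0.48318136 -0.00250893] [np.float64(-2.0), np.float64(4.5)]
156 [ 0.48097255 -0.00713981] [np.float64(-2.2), np.float64(4.6)]
159 [ 0.47900912 -0.01187994] [np.float64(-2.0), np.float64(4.7)]
162 [ 0.47729646 -0.01671633] [np.float64(-1.7), np.float64(4.8)]
165 [ 0.47583927 -0.02163573] [np.float64(-1.5), np.float64(4.9)]
168 [ 0.47464154 -0.02662465] [np.float64(-1.2), np.float64(5.0)]
171 [ 0.47370654 -0.03166942] [np.float64(-0.9), np.float64(5.0)]
174 [ 0.47303685 -0.03675621] [np.float64(-0.7), np.float64(5.1)]
177 [ 0.47263431 -0.04187108] [np.float64(-0.4), np.float64(5.1)]
180 [ 0.4725 -0.047 ] [np.float64(-0.1), np.float64(5.1)]
183 [ 0.47263431 -0.05212892] [np.float64(0.1), np.float64(5.1)]
186 [ 0.47303685 -0.05724379] [np.float64(0.4), np.float64(5.1)]
189 [ 0.47370654 -0.06233058] [np.float64(0.7), np.float64(5.1)]
```

>>> {"api": "jog_arm", "payload": {"gripper": [0, 0, 0, 0, 0], "offset": [[-1.5, 4.2, 0], [-2, 4.6, 0], [-2, 4.7, 0], [-1.7, 4.8, 0], [0, 0, 0]], "rot": [[0, 0, 0], [0, 0, 0], [0, 0, 0], [0, 0, 0], [0, 0, 0]]}}

```text
clock: 8.2
position: [0.4773, -0.017, 0.1068]
tool_rot: [[1.0, -0.001, -0.0], [-0.001, -1.0, -0.0], [-0.0, 0.0, -1.0]]
wrist_force: [0.4, 2.2, 0.5]
width: -0.008
finger_force: 0.6
```

>>> {"api": "jog_arm", "payload": {"gripper": [0, 0, 0, 0], "offset": [[-0.8, 2.5, 0], [-0.7, 2.5, 0], [-0.6, 2.5, 0], [0, 0, 0]], "rot": [[0, 0, 0], [0, 0, 0], [0, 0, 0], [0, 0, 0]]}}

```text
clock: 8.6
position: [0.4756, -0.0241, 0.1068]
tool_rot: [[1.0, -0.0, 0.0], [-0.0, -1.0, -0.0], [0.0, 0.0, -1.0]]
wrist_force: [2.8, 2.0, 0.8]
width: 0.004
finger_force: 1.6
```

>>> {"api": "jog_arm", "payload": {"gripper": [0, 0, 0, 0], "offset": [[-0.4, 2.5, 0], [-0.5, 2.5, 0], [-0.5, 2.5, 0], [0, 0, 0]], "rot": [[0, 0, 0], [0, 0, 0], [0, 0, 0], [0, 0, 0]]}}

```text
clock: 9.0
position: [0.4742, -0.0316, 0.1069]
tool_rot: [[1.0, -0.0, 0.0], [-0.0, -1.0, -0.0], [0.0, 0.0, -1.0]]
wrist_force: [3.6, 1.1, 1.5]
width: 0.0
finger_force: 2.0
```

>>> {"api": "jog_arm", "payload": {"gripper": [0, 0, 0, 0], "offset": [[0.2, 2.5, 0], [0.2, 2.5, 0], [0.2, 2.5, 0], [0, 0, 0]], "rot": [[0, 0, 0], [0, 0, 0], [0, 0, 0], [0, 0, 0]]}}

```text
clock: 9.4
position: [0.4743, -0.0391, 0.1067]
tool_rot: [[1.0, -0.0, -0.001], [-0.0, -1.0, 0.0], [-0.001, -0.0, -1.0]]
wrist_force: [0.5, 1.6, 1.3]
width: -0.001
finger_force: 0.8
```

>>> {"api": "jog_arm", "payload": {"gripper": [0, 0, 0, 0], "offset": [[-0.2, 2.5, 0], [0, 2, 0], [0, 2, 0], [0, 0, 0]], "rot": [[0, 0, 0], [0, 0, 0], [0, 0, 0], [0, 0, 0]]}}

```text
clock: 9.8
position: [0.4743, -0.0456, 0.1067]
tool_rot: [[1.0, -0.0, -0.0], [-0.0, -1.0, -0.0], [-0.0, 0.0, -1.0]]
wrist_force: [0.4, -0.2, -0.9]
width: 0.001
finger_force: 0.0
```

```bash
python3 - <<'E'
from cell import viewer
import cv2,numpy as np
o=[]
for n,b in(('top',(275,95,395,215)),('side',(225,110,345,230))):
    c=viewer.capture(n)['color'][b[1]:b[3],b[0]:b[2],::-1];o.append(cv2.resize(c,(400,400),interpolation=cv2.INTER_CUBIC))
cv2.imwrite('pics/c3.png',np.hstack(o))
E
```

```text
(no output)
```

View pics/c3.png

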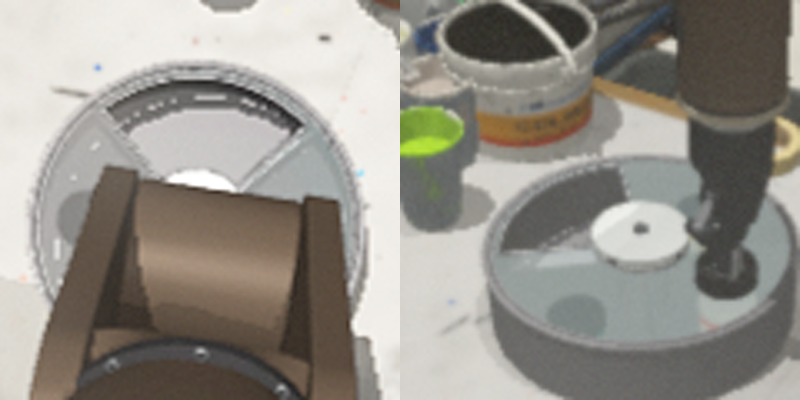

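The opening now spans the empty bay, and the side force has gone to zero. I'm pushing a little further to feel for the stop.

>>> {"api": "jog_arm", "payload": {"gripper": [0, 0, 0, 0], "offset": [[0, 2, 0], [0, 2, 0], [0, 0, 0], [0, 0, 0]], "rot": [[0, 0, 0], [0, 0, 0], [0, 0, 0], [0, 0, 0]]}}

```text
clock: 10.3
position: [0.4744, -0.0494, 0.1068]
tool_rot: [[1.0, -0.0, -0.0], [-0.0, -1.0, 0.0], [-0.0, -0.0, -1.0]]
wrist_force: [0.0, -0.5, -0.1]
width: 0.0
finger_force: 0.0
```

>>> {"api": "jog_arm", "payload": {"gripper": [0, 0, 0, 0], "offset": [[0, 2, 0], [0, 2, 0], [0, 0, 0], [0, 0, 0]], "rot": [[0, 0, 0], [0, 0, 0], [0, 0, 0], [0, 0, 0]]}}

```text
clock: 10.7
position: [0.4745, -0.0533, 0.1068]
tool_rot: [[1.0, -0.0, 0.0], [-0.0, -1.0, 0.0], [0.0, -0.0, -1.0]]
wrist_force: [0.3, 2.4, -0.5]
width: 0.002
finger_force: 1.2
```

>>> {"api": "jog_arm", "payload": {"gripper": [0, 0, 0], "offset": [[0, 1, 0], [0, 0.5, 0], [0, 0, 0]], "rot": [[0, 0, 0], [0, 0, 0], [0, 0, 0]]}}

```text
clock: 11.0
position: [0.4745, -0.0548, 0.1068]
tool_rot: [[1.0, -0.0, 0.0], [-0.0, -1.0, 0.0], [0.0, -0.0, -1.0]]
wrist_force: [1.8, 5.7, -0.8]
width: -0.0
finger_force: 2.1
```

>>> {"api": "jog_arm", "payload": {"gripper": [0, 0, 0], "offset": [[0, 1, 0], [0, 0.5, 0], [0, 0, 0]], "rot": [[0, 0, 0], [0, 0, 0], [0, 0, 0]]}}

```text
clock: 11.3
position: [0.4746, -0.0562, 0.1068]
tool_rot: [[1.0, -0.0, 0.0], [-0.0, -1.0, 0.0], [0.0, -0.0, -1.0]]
wrist_force: [2.2, 6.7, -2.7]
width: -0.003
finger_force: 2.7
```

I can't tell yet whether this is drag or lock. I'll measure the opening's edges in the top view.

```bash
python3 - <<'E'
from cell import viewer
import cv2,numpy as np
from h import *
o=[]
for n,b in(('top',(275,95,395,215)),('side',(225,110,345,230))):
    d=viewer.capture(n);np.savez(n+'2.npz',**d)
    c=d['color'][b[1]:b[3],b[0]:b[2],::-1];o.append(cv2.resize(c,(400,400),interpolation=cv2.INTER_CUBIC))
I=np.hstack(o);J=cv2.imread('pics/c3.png')
cv2.imwrite('pics/c4.png',I)
s=cam('side2')
e=blob(s,(425//1-225+225,170,455,205),lambda im:im.max(2)<95);print(e)
d=cv2.absdiff(I,J).max(2);print(d[:160,:400].mean(),d[:160,:400].max(),(d[:160,:400]>40).sum())
E
```

```text
((439.5, 187.0), (34.002628326416016, 40.670860290527344), (425, 170, 30, 35))
2.543984375 115 553
```

View pics/c4.png

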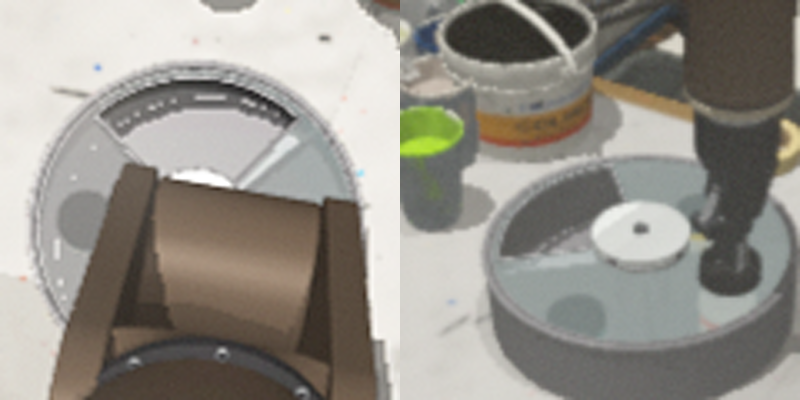

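```bash
python3 - <<'E'
from h import *
t=cam('top');c=np.array([.5705,-.047,0])
for pts in [((105,115),(305,130)),((95,117),(297,122))]:
    A=[]
    for p in pts:
        q=plane(t,(275+p[0]*.3,95+p[1]*.3),.078)-c;A.append(np.degrees(np.arctan2(q[1],q[0])));print(A[-1],np.hypot(*q[:2]))
    print('open',np.mean(A))
E
```

```text
38.32493259528133 0.12765909526077807
-50.12215467162874 0.13194374241864285
open -5.898611038173705
41.88102599757635 0.13215339685015362
-45.66316194081197 0.13166431332224288
open -1.891067971617808
```

>>> {"api": "jog_arm", "payload": {"gripper": [0, 0, 0], "offset": [[0, 1, 0], [0, 0.5, 0], [0, 0, 0]], "rot": [[0, 0, 0], [0, 0, 0], [0, 0, 0]]}}

```text
clock: 11.7
position: [0.4746, -0.0576, 0.1068]
tool_rot: [[1.0, -0.0, 0.0], [-0.0, -1.0, 0.0], [0.0, -0.0, -1.0]]
wrist_force: [3.7, 8.3, -1.8]
width: 0.001
finger_force: 3.3
```

>>> {"api": "jog_arm", "payload": {"gripper": [0, 0, 0, 0, 0, 0], "offset": [[0, -4, 0], [0, -3, 0], [0, 0, 2], [0, 0, 2], [0, 0, 0.5], [0, 0, 0]], "rot": [[0, 0, 0], [0, 0, 0], [0, 0, 0], [0, 0, 0], [0, 0, 0], [0, 0, 0]]}}

```text
clock: 12.3
position: [0.4743, -0.051, 0.1022]
tool_rot: [[1.0, -0.0, -0.0], [-0.0, -1.0, -0.0], [-0.0, 0.0, -1.0]]
wrist_force: [-2.6, 0.5, 8.0]
width: 0.0
finger_force: 3.7
```

The floor is felt at 77–79 mm with 8 N, so the cover is up and locked, with the opening near -3°. I'm lifting out and going to the jar.

>>> {"api": "jog_arm", "payload": {"gripper": [0, 0, 0, 100, 100, 100, 100, 100, 100, 100, 100, 100], "offset": [[0, 0, -15], [0, 0, -30], [0, 0, -35], [12, -38, 0], [12, -38, 0], [12, -38, 0], [13, -40, 0], [13, -42, 0], [13, -43, 0], [13, -43, 0], [12, -43, 0], [0, 0, 0]], "rot": [[0, 0, 0], [0, 0, 0], [0, 0, 0], [0, 0, 0], [0, 0, 0], [0, 0, 0], [0, 0, 0], [0, 0, 0], [0, 0, 0], [0, 0, 0], [0, 0, 0], [0, 0, 0]]}}

```text
clock: 13.5
position: [0.5759, 0.2788, 0.182]
tool_rot: [[1.0, 0.003, 0.002], [0.003, -1.0, 0.001], [0.002, -0.001, -1.0]]
wrist_force: [0.6, -0.7, -0.4]
width: 1.002
finger_force: 0.0
```

>>> {"api": "jog_arm", "payload": {"gripper": [100, 100], "offset": [[0, 0, 0], [0, 0, 0]], "rot": [[0, 0, 0], [0, 0, 0]]}}

```text
clock: 13.7
position: [0.5741, 0.2732, 0.1819]
tool_rot: [[1.0, -0.0, -0.001], [-0.0, -1.0, -0.001], [-0.001, 0.001, -1.0]]
wrist_force: [0.4, -0.4, 0.4]
width: 0.998
finger_force: 0.0
```

```bash
python3 - <<'E'
from cell import viewer
import cv2,numpy as np
from h import *
o=[]
for n,b in(('top',(275,95,395,215)),('side',(175,150,295,270))):
    d=viewer.capture(n);np.savez(n+'3.npz',**d)
    c=d['color'][b[1]:b[3],b[0]:b[2],::-1];o.append(cv2.resize(c,(400,400),interpolation=cv2.INTER_CUBIC))
cv2.imwrite('pics/c5.png',np.hstack(o))
E
```

```text
(no output)
```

View pics/c5.png

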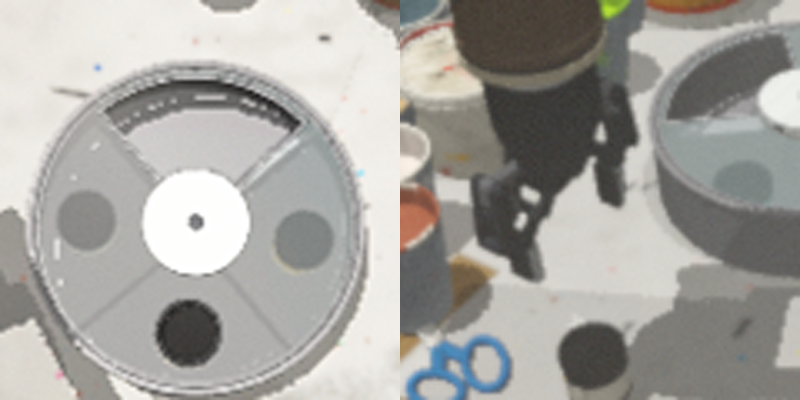

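The cover is locked squarely over the empty far bay, with the well opposite at (188,333). The open gripper is over the jar, so I'm descending.

>>> {"api": "jog_arm", "payload": {"gripper": [100, 100, 100, 100, 100, 100, 100], "offset": [[0, 0, 35], [0, 0, 35], [0, 0, 20], [0, 0, 20], [0, 0, 15], [0, 0, 10], [0, 0, 0]], "rot": [[0, 0, 0], [0, 0, 0], [0, 0, 0], [0, 0, 0], [0, 0, 0], [0, 0, 0], [0, 0, 0]]}}

```text
clock: 14.5
position: [0.5741, 0.2735, 0.0464]
tool_rot: [[1.0, -0.001, -0.001], [-0.001, -1.0, -0.001], [-0.001, 0.001, -1.0]]
wrist_force: [-0.1, -0.1, -0.1]
width: 0.998
finger_force: 0.0
```

>>> {"api": "jog_arm", "payload": {"gripper": [40, 40, 40, 40, 40, 40, 40, 40], "offset": [[0, 0, 0], [0, 0, 0], [0, 0, 0], [0, 0, 0], [0, 0, 0], [0, 0, 0], [0, 0, 0], [0, 0, 0]], "rot": [[0, 0, 0], [0, 0, 0], [0, 0, 0], [0, 0, 0], [0, 0, 0], [0, 0, 0], [0, 0, 0], [0, 0, 0]], "grip_force": 35}}

```text
clock: 15.3
position: [0.5752, 0.2744, 0.0487]
tool_rot: [[1.0, -0.0, 0.002], [-0.0, -1.0, 0.001], [0.002, -0.001, -1.0]]
wrist_force: [-1.3, -1.5, 8.4]
width: 0.612
finger_force: 35.1
```

Gripped at 35 N. I'm lifting and carrying it over.

>>> {"api": "jog_arm", "payload": {"gripper": [40, 40, 40, 40, 40, 40, 40], "offset": [[0, 0, -10], [0, 0, -25], [0, 0, -35], [0, 0, -30], [0, 0, -15], [4, 15, 0], [0, 0, 0]], "rot": [[0, 0, 0], [0, 0, 0], [0, 0, 0], [0, 0, 0], [0, 0, 0], [0, 0, 0], [0, 0, 0]]}}

```text
clock: 16.0
position: [0.5786, 0.2575, 0.1621]
tool_rot: [[1.0, -0.001, -0.0], [-0.001, -1.0, -0.0], [-0.0, 0.0, -1.0]]
wrist_force: [0.2, -0.3, -1.8]
width: 0.612
finger_force: 37.4
```

>>> {"api": "jog_arm", "payload": {"gripper": [40, 40, 40, 40, 40, 40, 40, 40, 40, 40, 40, 40], "offset": [[8, 25, 0], [10, 35, 0], [10, 35, 0], [10, 35, 0], [10, 35, 0], [10, 35, 0], [10, 35, 0], [10, 35, 0], [8, 25, 0], [5, 15, 0], [0, 4, 0], [0, 0, 0]], "rot": [[0, 0, 0], [0, 0, 0], [0, 0, 0], [0, 0, 0], [0, 0, 0], [0, 0, 0], [0, 0, 0], [0, 0, 0], [0, 0, 0], [0, 0, 0], [0, 0, 0], [0, 0, 0]]}}

```text
clock: 17.2
position: [0.6688, -0.0548, 0.1614]
tool_rot: [[1.0, -0.001, -0.002], [-0.001, -1.0, 0.0], [-0.002, -0.0, -1.0]]
wrist_force: [-0.3, 0.0, -0.7]
width: 0.612
finger_force: 37.4
```

>>> {"api": "jog_arm", "payload": {"gripper": [40, 40], "offset": [[0, 0, 0], [0, 0, 0]], "rot": [[0, 0, 0], [0, 0, 0]]}}

```text
clock: 17.4
position: [0.6692, -0.0537, 0.1622]
tool_rot: [[1.0, 0.001, -0.0], [0.001, -1.0, 0.0], [-0.0, -0.0, -1.0]]
wrist_force: [-0.5, 0.3, -2.1]
width: 0.61
finger_force: 37.4
```

```bash
python3 - <<'E'
from cell import viewer
import cv2,numpy as np
from h import *
o=[]
for n,b in(('top',(275,95,395,215)),('side',(210,120,330,240))):
    d=viewer.capture(n)
    c=d['color'][b[1]:b[3],b[0]:b[2],::-1];o.append(cv2.resize(c,(400,400),interpolation=cv2.INTER_CUBIC))
cv2.imwrite('pics/c6.png',np.hstack(o))
E
```

```text
(no output)
```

View pics/c6.png

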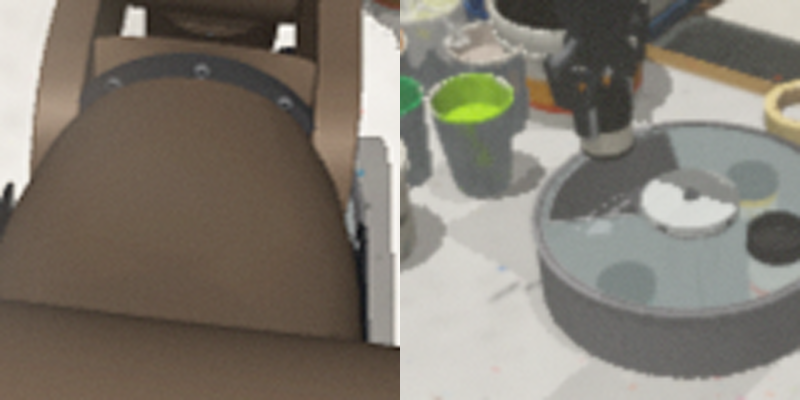

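The jar hangs upright over the opening, at crop (607,140) in the side view. I'm lowering it.

>>> {"api": "jog_arm", "payload": {"gripper": [40, 40, 40, 40, 40, 40], "offset": [[0, 1, 15], [0, 0, 20], [0, 0, 20], [0, 0, 15], [0, 0, 10], [0, 0, 0]], "rot": [[0, 0, 0], [0, 0, 0], [0, 0, 0], [0, 0, 0], [0, 0, 0], [0, 0, 0]]}}

```text
clock: 18.1
position: [0.6686, -0.0557, 0.0805]
tool_rot: [[1.0, -0.0, -0.002], [-0.0, -1.0, 0.0], [-0.002, -0.0, -1.0]]
wrist_force: [0.4, -1.0, -1.4]
width: 0.614
finger_force: 37.4
```

>>> {"api": "jog_arm", "payload": {"gripper": [40, 40, 40, 40, 40, 40], "offset": [[0, 0, 8], [0, 0, 7], [0, 0, 5], [0, 0, 3], [0, 0, 0], [0, 0, 0]], "rot": [[0, 0, 0], [0, 0, 0], [0, 0, 0], [0, 0, 0], [0, 0, 0], [0, 0, 0]]}}

```text
clock: 18.7
position: [0.6696, -0.0559, 0.0595]
tool_rot: [[1.0, -0.0, 0.0], [-0.0, -1.0, -0.0], [0.0, 0.0, -1.0]]
wrist_force: [0.2, 0.3, -2.3]
width: 0.609
finger_force: 37.4
```

>>> {"api": "jog_arm", "payload": {"gripper": [40, 40, 40, 40, 40, 40], "offset": [[0, 0, 1.5], [0, 0, 1.5], [0, 0, 1], [0, 0, 0.5], [0, 0, 0], [0, 0, 0]], "rot": [[0, 0, 0], [0, 0, 0], [0, 0, 0], [0, 0, 0], [0, 0, 0], [0, 0, 0]]}}

```text
clock: 19.3
position: [0.6695, -0.0559, 0.0548]
tool_rot: [[1.0, -0.0, 0.0], [-0.0, -1.0, 0.0], [0.0, -0.0, -1.0]]
wrist_force: [-0.4, 0.3, -0.8]
width: 0.613
finger_force: 37.5
```

>>> {"api": "jog_arm", "payload": {"gripper": [40, 40, 40], "offset": [[0, 0, 0.5], [0, 0, 0.5], [0, 0, 0]], "rot": [[0, 0, 0], [0, 0, 0], [0, 0, 0]]}}

```text
clock: 19.6
position: [0.6695, -0.0559, 0.0547]
tool_rot: [[1.0, -0.0, 0.0], [-0.0, -1.0, -0.0], [0.0, 0.0, -1.0]]
wrist_force: [-4.7, 0.1, 12.6]
width: 0.612
finger_force: 38.6
```

The jar's foot is on the floor with 12.6 N. I'm releasing slightly and withdrawing.

>>> {"api": "jog_arm", "payload": {"gripper": [76, 76, 76, 76, 76, 76, 76, 76, 76, 76, 76, 76], "offset": [[0, 0, 0], [0, 0, 0], [0, 0, 0], [0, 0, 0], [0, 0, -5], [0, 0, -10], [0, 0, -20], [0, 0, -30], [0, 0, -40], [0, 0, -40], [0, 0, -30], [0, 0, 0]], "rot": [[0, 0, 0], [0, 0, 0], [0, 0, 0], [0, 0, 0], [0, 0, 0], [0, 0, 0], [0, 0, 0], [0, 0, 0], [0, 0, 0], [0, 0, 0], [0, 0, 0], [0, 0, 0]]}}

```text
clock: 20.8
position: [0.6718, -0.0561, 0.2347]
tool_rot: [[1.0, -0.0, 0.008], [-0.0, -1.0, -0.001], [0.008, 0.001, -1.0]]
wrist_force: [0.7, -0.3, -0.3]
width: 0.763
finger_force: 0.0
```

>>> {"api": "jog_arm", "payload": {"gripper": [76, 76, 76, 76, 76, 76, 76], "offset": [[0, -40, 0], [0, -45, 0], [0, -45, 0], [0, -45, 0], [0, -40, 0], [0, -30, 0], [0, 0, 0]], "rot": [[0, 0, 0], [0, 0, 0], [0, 0, 0], [0, 0, 0], [0, 0, 0], [0, 0, 0], [0, 0, 0]]}}

```text
clock: 21.5
position: [0.6689, 0.1931, 0.2287]
tool_rot: [[1.0, 0.003, -0.0], [0.003, -1.0, 0.001], [-0.0, -0.001, -1.0]]
wrist_force: [-0.0, -0.3, 0.1]
width: 0.758
finger_force: 0.0
```

```bash
python3 - <<'E'
from cell import viewer
import cv2,numpy as np
o=[]
for n,b in(('top',(275,95,395,215)),('side',(240,130,360,250))):
    c=viewer.capture(n)['color'][b[1]:b[3],b[0]:b[2],::-1];o.append(cv2.resize(c,(400,400),interpolation=cv2.INTER_CUBIC))
cv2.imwrite('pics/c7.png',np.hstack(o))
E
```

```text
(no output)
```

View pics/c7.png

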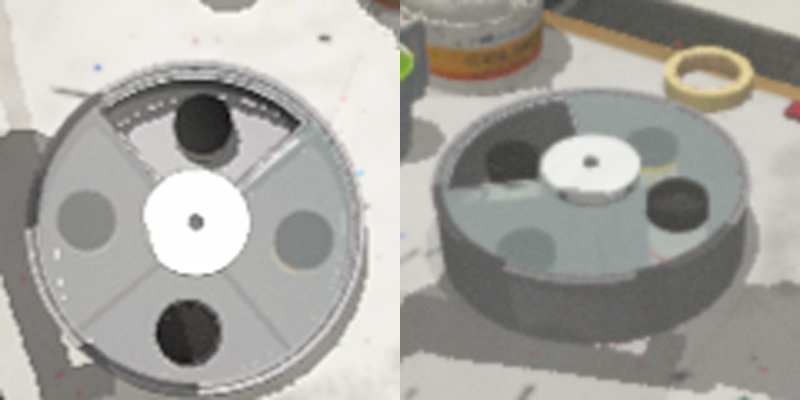

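The jar stands upright in the empty bay, at (203,126) in the top crop. The cover's opening is still over the bay, with the well at (188,333), and the arm is clear. I'm handing in.

```bash
python3 -c "
from cell import order
print(order.hand_in())"
```

```text
the job is handed in; nothing more can be done
None
```

The stray jar stands upright in the empty bay, with the cover locked over it and the arm clear; I handed in at about 21.5 s and saw no verdict.

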